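# Slide a relined brake pad under the gauge bridge and start the check

## Robot

A 7-joint arm with a two-finger parallel gripper is mounted at the origin on the work surface. World frame = base frame: x ahead of the robot, y to its left, z up, the work surface at z = 0. Lengths are in m, angles in rad, forces in N, time in s.
With the tool pointing down it reaches from about 0.35 to 0.9 m from the base axis. Payload 7.2 kg.
Tool frame: the origin (TCP) lies midway between the tips of the shut fingers; the grasp point (between the pads) lies 19 mm behind it; z points along the fingers, y is the line along which they close (so a half turn about z gives the same grasp; the last joint's range is limited). The gripper opens to 88 mm and grips with 3 to 60 N. Pads are 20 mm wide; open, the fingers measure 115 mm over their backs; the gripper's body (75 mm by 178 mm) begins 61 mm behind the grasp point.
Start: joints at [-1.303, 0.411, -0.013, 1.596, 0.006, 1.134, -0.082], TCP at [0.206, 0.59, 0.223] pointing down, gripper open.
Joint ranges: [-2.95, 2.95], [-0.29, 1.99], [-1.47, 1.44], [0.14, 2.54], [-1.03, 4.17], [0.13, 1.85], [-2.86, 2.86]. Speed limits (rad/s): [2.39, 2.39, 3.01, 3.01, 3.14, 3.14, 3.14].

## Interface

Orientations are given as a unit quaternion [w, x, y, z].
In Python, from bench import arm, vision gives the robot as it stands. The module is installed in compiled form; this text tells all that it offers.
- The arm moves only by the tool apply_moves, never from a script. Its argument "moves" is text: rows parted by semicolons, each of 4 numbers parted by spaces: the shift along the tool's x, y, z in m, then the turn about the tool's z in rad. A call has 1 to 12 rows; each row shifts and turns the commanded pose from where the row before left it, along the tool's axes as they then stand; what a row does not reach is not made up. A row lasts 1/10 s, in which the tool goes at most 50 mm and 8.59 degrees, less where a joint would pass 70% of its speed; a pose out of reach is approached as far as the arm can. A call with a gripper value outside its range is refused whole. "grip" is the opening, from 0 (shut) to 1 (fully open), set as the call begins (left out, the last holds). The fingers move at their own pace and stop on an object; "newtons" is the grip in N (left out, the last holds). Time passes only in rows, so rows that do not move let the fingers close. It gives the time, the measured TCP pose, the force, the opening and the grip force at its end, in the units of the state.
- arm.observe(): the state, without advancing time (a new reading comes with each control period).
- vision.grab_frame(name): name is "side" or "top" or "wrist"; returns the picture (400x640x3 uint8, red, green, blue); there is no depth.
- vision.get_calibration(name): a dict with "K" (3x3 intrinsics, pixels), "T" (4x4, takes a point from camera to world coordinates); the wrist camera has in their place "mount" (4x4, takes a point from camera to tool coordinates, whose origin is the TCP and whose axes are the flange's). Camera axes: x right, y down, z forward; pixel columns grow to the right and rows downward; lengths in m; the calibration is good to about 2 mm. A picture is of the moment at which its call begins: read the wrist's pose just before it. get_calibration takes no time and is no camera call.
- arm.finish_job(): hands the job in; it is judged then, once.
The state is a dict: "clock": time; "q": joint angles; "qvel": joint speeds; "effort": joint torques, N m; "position": TCP position; "tcp_rot": TCP orientation; "ft_force": force on the tool from outside, world axes, zero at the start; "wrist_torque": the same for the moment, N m; "width": finger opening in m; "finger_force": force on a finger pad.
Only numpy, scipy, OpenCV 4.12 (cv2) and the standard library are available. Lean on these libraries where they do the work, as an engineer would, in place of code of your own. Each camera call takes 0.05 s, during which the arm holds its last target. There are 200 camera calls.

## Task

Push the flat grey brake pad segment under the low gauge bridge until its leading end rests square against the stop at the far end, keeping it flat on the cart top the whole way: slide it, never lift or tip it. Then press the far half of the black rocker on the sloping front of the control box fully in to start the check, leave it on and the pad in place, and draw clear. Leave everything else where it stands.

Things in the scene. Friction and masses are not known exactly. Their poses are not given: they have to be found in the camera images.
- bridge: Gauge bridge fixed to the cart. Origin on the cart below the middle of its roof; +x is the way the pad slides in, +y across. Dark steel roof 60 mm (x -30 to +30) by 104 mm wide, underside 20 mm and top 32 mm up. Two dark steel side cheeks 20 mm high, inner faces at y = -38 and +38 mm, outer at -52 and +52, from x = -30 (the entry) to +72 mm. From x = +30 to the stop it is open above.
- stop_face (a point): Middle of the face of the bridge's stop, a dark bar 20 mm high between the cheeks at the far end; this point is 10 mm above the cart at x = +60 mm of the bridge. The pad's leading end comes to rest against this face.
- pad_center (a point): Centre of the loose pad, half-way up (8 mm). Flat plate 110 mm (its x) by 60 mm (its y) by 16 mm thick, 0.35 to 0.7 kg; grey cast back, darker lining on top, six rivet heads, both ends alike. Starts flat before the bridge's entry, off to one side and askew, up to 0.3 rad. Home, its centre is at x = +5 mm of the bridge, long axis along the bridge's x, and 20 mm of it sticks out before the roof.
- rocker (a joint): Angle of the rocker switch: 0 off (far half stands proud), grows as the far half is pressed, 0.35 rad fully in (on). It stays where it is left; 2 to 5 N down on the far half moves it.
- rocker_far (a point): Point on the top face of the rocker's far half (the half farther from the front edge of the box, up the slope), 15 mm from the rocker's middle; it moves with the rocker, about 5 mm down from off to on. The rocker is black, 44 mm long (up the slope) by 30 mm wide.
- control_box: Grey battered steel control box, fixed, 110 mm deep (x) by 120 mm wide (y); origin at the centre of its underside. Its front (-x) edge is 48 mm high; the face slopes up at 15 degrees to 68 mm, 75 mm behind the front edge, then the top is level. The rocker sits in the middle of the slope, its middle at x = -20 mm, where its face is 69 mm up. The box stands to the robot's left or right.
- tray: Blue divided parts tray with rivets, fixed, 110 x 120 x 45 mm high; origin at the centre of its underside. On the other side from the control box. Not part of the job.
- shim_a: Aluminium shim 80 x 40 x 5 mm lying beside the bridge, origin at the centre of its underside. Leave alone.
- shim_b: Aluminium shim 60 x 50 x 8 mm lying beside the bridge, origin at the centre of its underside. Leave alone.
- dowel: Steel dowel pin, 20 mm diameter, 45 mm high, standing upright beside the bridge; origin at the centre of its underside. Leave alone.
- mallet: Orange polymer mallet lying on the cart nearer the robot, 245 mm long, head 47 mm high; origin on the cart surface below the handle, head centre 100 mm along its +x. Leave alone.
- jar: Closed jar of 60 mm diameter, 75 mm high, standing; origin at the centre of its underside. Leave alone.
- wrench: Steel wrench 190 mm long lying beyond the bridge; origin at its underside. Leave alone.
Things that resemble listed ones, but are neither listed nor needed, are in the scene too. There is more than one size of the part that bears pad_center; the job needs the smallest. Of the things shaped like the bridge, the dark steel one is meant.

How it is judged:
On the way, in this order (a step that is already met when the one before it is completed fails the run):
1. the pad lies flat under the bridge, home and square against the stop (x of pad_center in the frame of bridge between 0.002 and 0.009 m and y of pad_center in the frame of bridge between -0.012 and 0.012 m and angle between the x axis of pad_center and the x axis of bridge, either way round below 0.07 rad), for 0.2 s.
2. the rocker is pressed fully to on (value of joint rocker above 0.29 rad), for 0.1 s.
At the end, for the whole second after the job is handed in: The pad lies flat on the cart under the bridge, its leading end within 3 mm of the stop and square to it within 0.07 rad (4 degrees), and the rocker is on (above 0.29 rad) (all of step 1 and height (world z) of pad_center below 0.011 m and angle between pad_center's own z axis and vertical below 0.04 rad and value of joint rocker above 0.29 rad); the robot touches nothing.
It fails at once if the pad is lifted off the cart (more than 6 mm) (height (world z) of pad_center above 0.014 m).
It fails at once if the pad is tipped (more than 0.1 rad) (angle between pad_center's own z axis and vertical above 0.1 rad).
It fails at once if a bystander is moved more than 20 mm or the dowel or jar is knocked over (distance of any of shim_a, shim_b, dowel, mallet, jar, wrench from where it was at the start of the episode above 0.02 m or angle between any of dowel, jar's own z axis and vertical above 0.5 rad).
It also fails if it takes over 72 s, if anything falls off the work surface, if the arm or the gripper's body presses on something with over 40 N, if the wrist force passes 120 N, or if a joint passes its speed limit or range.

## Working session

There is one attempt and no reset: what is moved stays moved. The work goes in short steps, Python scripts to look and compute and a tool call to move; the robot and the scene stay as the last step left them, time stands still between calls to the robot, and variables do not carry over. Pictures are saved under pics/ and viewed, at most 10 in all, crops included, and the job is handed in when it is done.

Besides the shell and the picture viewer there is one more tool, called after "Call:" as a command line: name --argument value ..., lists and objects as JSON in quotes. apply_moves: Moves the arm, as the interface text tells. Its arguments: {"type":"object","properties":{"moves":{"type":"string"},"grip":{"type":"number"},"newtons":{"type":"number"}},"required":["moves"]}

```bash
mkdir -p pics
python3 - <<'E'
from bench import arm, vision
import cv2, numpy as np
s=arm.observe(); print(s)
for n in("top","side"):
    f=vision.grab_frame(n); cv2.imwrite(f"pics/{n}0.png",f[...,::-1])
    c=vision.get_calibration(n); print(n,np.round(c["K"],1).tolist(),np.round(c["T"],3).tolist())
c=vision.get_calibration("wrist");print(np.round(c["K"],1).tolist(),np.round(c["mount"],3).tolist())
E
```

```text
{'clock': 0.0, 'q': array([-1.30320671,  0.41189199, -0.01269911,  1.5970457 ,  0.00560061,
        1.13430142, -0.0821935 ]), 'qvel': array([ 1.68366825e-03,  2.02229304e-03,  1.18432746e-03,  2.04336257e-04,
       -9.74849497e-04,  6.40163086e-05,  2.71149346e-03]), 'effort': array([-6.07857964e-05, -5.87947011e+01,  6.41789809e-01, -2.91073537e+01,
       -5.37397410e-02,  1.80591387e-02,  1.58232174e-04]), 'position': array([0.20582637, 0.58959532, 0.2218134 ]), 'tcp_rot': array([-7.50248426e-05,  1.67097429e-01,  9.85940059e-01, -8.01931393e-04]), 'ft_force': array([ 0.13971971, -0.36118986, -0.34183577]), 'wrist_torque': array([ 0.00405843, -0.05323301,  0.0219578 ]), 'finger_force': 0.0, 'width': 0.08765157771612606}
top [[455.9, 0.0, 325.2], [0.0, 455.9, 198.4], [0.0, 0.0, 1.0]] [[-0.016, -0.985, 0.174, 0.318], [-1.0, 0.017, 0.003, 0.027], [-0.006, -0.174, -0.985, 1.247], [0.0, 0.0, 0.0, 1.0]]
side [[470.2, 0.0, 313.7], [0.0, 470.2, 200.2], [0.0, 0.0, 1.0]] [[0.98, -0.147, 0.138, 0.365], [-0.2, -0.65, 0.733, -0.963], [-0.018, -0.746, -0.666, 0.951], [0.0, 0.0, 0.0, 1.0]]
[[359.9, 0.0, 324.2], [0.0, 359.9, 202.2], [0.0, 0.0, 1.0]] [[-0.001, -0.954, -0.3, 0.083], [1.0, -0.001, -0.001, -0.0], [0.0, -0.3, 0.954, -0.161], [0.0, 0.0, 0.0, 1.0]]
```

View pics/top0.png

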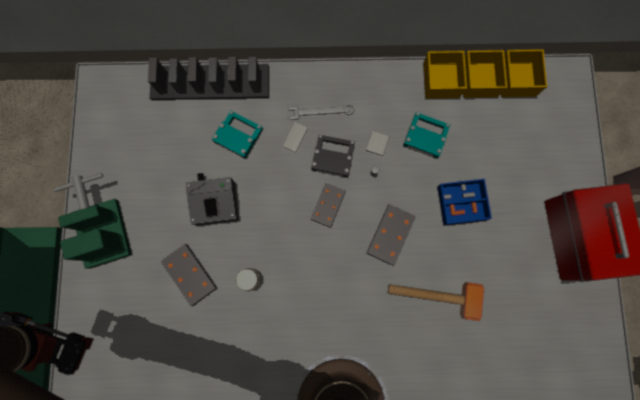

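View pics/side0.png

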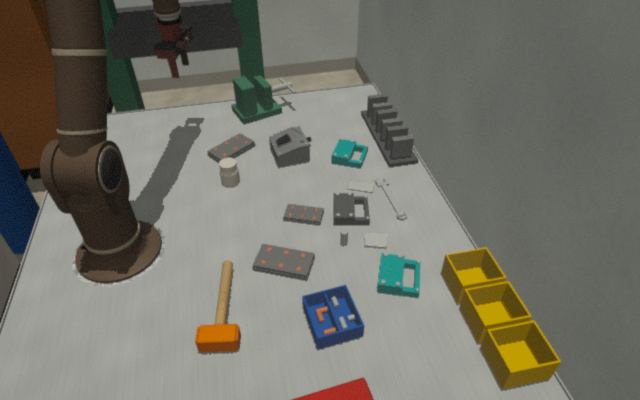

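The top view shows three riveted pads at (328,205), (391,234) and (188,274). The first looks smallest and lies before the dark bridge at (333,155). The other two bridge shapes, at (238,134) and (427,135), are teal. The control box is at (212,201) with its rocker at (210,206), and the dowel is at (375,172). Next I'll measure these and confirm in a crop.

```bash
cat > h.py <<'E'
from bench import arm, vision
import cv2, numpy as np
from scipy.spatial.transform import Rotation as R
def cam(n):
    c=vision.get_calibration(n)
    if n!="wrist": return c["K"],c["T"]
    s=arm.observe(); T=np.eye(4); T[:3,:3]=R.from_quat(s["tcp_rot"],scalar_first=True).as_matrix(); T[:3,3]=s["position"]
    return c["K"],T@c["mount"]
def ray(K,T,px,z):
    p=np.atleast_2d(px).astype(float); d=np.c_[(p-K[:2,2])/[K[0,0],K[1,1]],np.ones(len(p))]@T[:3,:3].T
    return T[:3,3]+d*((z-T[2,3])/d[:,2])[:,None]
def proj(K,T,P):
    P=np.atleast_2d(P); c=(P-T[:3,3])@T[:3,:3]; return c[:,:2]/c[:,2:]*[K[0,0],K[1,1]]+K[:2,2]
E
python3 - <<'E'
from h import *
f=cv2.imread("pics/top0.png"); K,T=cam("top")
g=cv2.cvtColor(f,cv2.COLOR_BGR2GRAY); hsv=cv2.cvtColor(f,cv2.COLOR_BGR2HSV)
m=((g<118)).astype(np.uint8)
for name,(x,y,w,h),z in [("padS",(300,178,60,54),.016),("padM",(360,200,60,68),.016),("padL",(155,240,65,68),.016),("bridge",(305,130,58,46),.026)]:
    r=np.zeros_like(m); r[y:y+h,x:x+w]=m[y:y+h,x:x+w]
    cs,_=cv2.findContours(r,cv2.RETR_EXTERNAL,cv2.CHAIN_APPROX_NONE); c=max(cs,key=cv2.contourArea)
    q=ray(K,T,c[:,0,:],z)[:,:2].astype(np.float32); rect=cv2.minAreaRect(q*1000); b=cv2.boxPoints(rect)
    print(name,np.round(rect[0],1),np.round(rect[1],1),round(rect[2],1),np.round(b).tolist())
crop=np.hstack([cv2.resize(f[125:245,265:425],(640,480),interpolation=cv2.INTER_CUBIC)])
cv2.imwrite("pics/crop1.png",crop)
print([ (n,ray(K,T,p,z)[0].round(3)) for n,p,z in [("rocker",(210,206),.069),("box",(212,201),.06),("dowel",(375,170),.045),("jar",(248,278),.075),("mallethandle",(390,290),.02)]])
E
```

```text
padS [518.7  19.9] [163.  146.9] 89.0 [[444.0, -60.0], [591.0, -63.0], [594.0, 100.0], [447.0, 103.0]]
padM [ 437.  -141.8] [161.3 183.4] 88.3 [[343.0, -220.0], [526.0, -225.0], [531.0, -64.0], [348.0, -59.0]]
padL [339.1 404.5] [183.6 173.2] 1.4 [[245.0, 489.0], [249.0, 316.0], [433.0, 320.0], [429.0, 493.0]]
bridge [662.5   6.3] [159.1 128.8] 89.0 [[597.0, -72.0], [725.0, -74.0], [728.0, 85.0], [600.0, 87.0]]
[('rocker', array([0.511, 0.333, 0.069])), ('box', array([0.525, 0.331, 0.06 ])), ('dowel', array([ 0.606, -0.105,  0.045])), ('jar', array([0.323, 0.23 , 0.075])), ('mallethandle', array([ 0.286, -0.136,  0.02 ]))]
```

View pics/crop1.png

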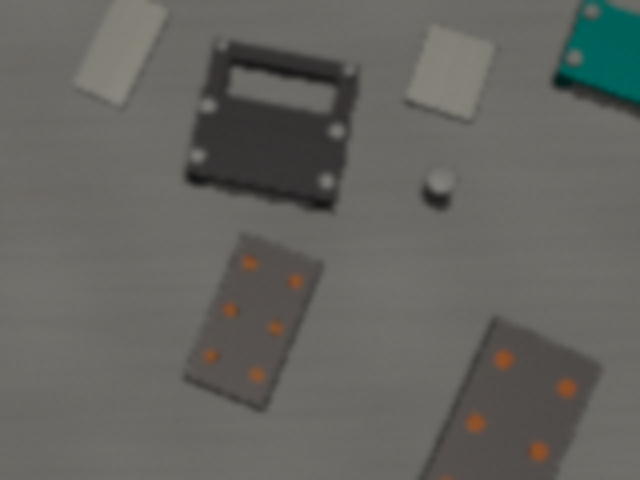

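The crop shows the small pad with corners near (243,234), (323,262), (265,410) and (184,378). It is clearly smaller than the pad at lower right. The dark bridge has its entry edge running from (190,180) to (335,205), facing the pad, so these are the meant pair. I'll refine with a better threshold.

Run:
```python
from h import *
f=cv2.imread("pics/top0.png"); K,T=cam("top")
g=cv2.GaussianBlur(cv2.resize(f,None,fx=4,fy=4,interpolation=cv2.INTER_CUBIC),(5,5),0)
hsv=cv2.cvtColor(g,cv2.COLOR_BGR2HSV); gr=cv2.cvtColor(g,cv2.COLOR_BGR2GRAY)
print("vals", gr[205*4+8,328*4], gr[200*4,300*4], gr[160*4,333*4],gr[143*4+8,335*4])
for name,(x,y,w,h),z,th in [("padS",(305,180,50,52),.016,91),("padM",(362,200,60,68),.016,91),("bridge",(308,132,50,46),.032,72)]:
    r=np.zeros_like(gr); sl=np.s_[4*y:4*(y+h),4*x:4*(x+w)]
    r[sl]=((gr[sl]<th)|(hsv[...,1][sl]>110)).astype(np.uint8)*255
    r=cv2.morphologyEx(r,cv2.MORPH_OPEN,np.ones((9,9)))
    cs,_=cv2.findContours(r,cv2.RETR_EXTERNAL,cv2.CHAIN_APPROX_NONE); c=max(cs,key=cv2.contourArea)
    q=ray(K,T,(c[:,0,:]-1.5)/4,z)[:,:2].astype(np.float32); rect=cv2.minAreaRect(q*1000); b=cv2.boxPoints(rect)
    print(name,np.round(rect[0],1),np.round(rect[1],1),round(rect[2],1),np.round(b).tolist())
# rivets (pad) and screws (bridge) from crop pixels
C=lambda a:ray(K,T,np.array(a)/4+[265-.375,125-.375],0)
def pts(a,z): return ray(K,T,np.array(a)/4+[264.6,124.6],z)[:,:2]*1000
p=pts([(249,264),(296,282),(229,310),(275,328),(209,355),(257,375)],.017); print("rivets",p.round().tolist(),p.mean(0).round(1), np.degrees(np.arctan2(*(p[:2].mean(0)-p[4:].mean(0))[::-1])))
p=pts([(197,155),(327,181),(208,105),(337,130)],.033);print("roof screws",p.round().tolist(),p.mean(0).round(1),np.degrees(np.arctan2(*(p[2:].mean(0)-p[:2].mean(0))[::-1])),np.degrees(np.arctan2(-(p[1]-p[0])[0]*-1,-(p[1]-p[0])[1])))
p=pts([(222,46),(349,70)],.021);print("end screws",p.round().tolist(),p.mean(0).round(1))
```

```text
vals 83 107 53 96
padS [516.6  24.1] [ 63.2 113.6] 67.2 [[452.0, 17.0], [557.0, -27.0], [581.0, 31.0], [476.0, 75.0]]
padM [ 433.4 -143.2] [ 84.6 153. ] 63.7 [[346.0, -147.0], [483.0, -215.0], [521.0, -139.0], [384.0, -71.0]]
bridge [650.6   7.7] [105.5 106.3] 76.6 [[587.0, -31.0], [690.0, -56.0], [715.0, 47.0], [611.0, 71.0]]
rivets [[557.0, 26.0], [543.0, -6.0], [525.0, 41.0], [512.0, 9.0], [494.0, 55.0], [480.0, 22.0]] [518.4  24.7] -23.94194430573803
roof screws [[630.0, 61.0], [610.0, -28.0], [665.0, 53.0], [646.0, -35.0]] [638.   12.6] -12.459245373507912 -12.627209605119154
end screws [[711.0, 43.0], [692.0, -46.0]] [701.9  -1.4]
```

Call:
apply_moves --moves "0 0 0 0.075; -0.035 -0.028 0.0015 0; -0.035 -0.028 0.0015 0; -0.035 -0.028 0.0015 0; -0.035 -0.028 0.0015 0; -0.035 -0.028 0.0015 0; -0.035 -0.028 0.0015 0; -0.035 -0.028 0.0015 0; -0.035 -0.028 0.0015 0; -0.035 -0.028 0.0015 0; -0.035 -0.028 0.0015 0; -0.035 -0.028 0.0015 0" --grip 1

```text
clock: 1.3
position: [0.4363, 0.1522, 0.2061]
tcp_rot: [-0.0, 0.204, 0.979, 0.0]
ft_force: [0.7, 1.2, -0.4]
width: 0.088
finger_force: 0.0
```

Call:
apply_moves --moves "-0.035 -0.028 0.0015 0; -0.035 -0.028 0.0015 0; -0.035 -0.028 0.0015 0; 0 0 0 0; 0 0 0 0"

```text
clock: 1.8
position: [0.4985, 0.0342, 0.2012]
tcp_rot: [-0.0, 0.205, 0.979, -0.0]
ft_force: [0.1, 0.6, 0.9]
width: 0.0879
finger_force: 0.0
```

Run:
```python
from h import *
K,T=cam("wrist"); s=arm.observe(); f=vision.grab_frame("wrist")[...,::-1].copy(); cv2.imwrite("pics/w1.png",f); np.savez("w1.npz",K=K,T=T)
print(s["position"].round(4),R.from_quat(s["tcp_rot"],scalar_first=True).as_matrix().round(3).tolist(),s["clock"])
```

```text
[0.4985 0.0342 0.2012] [[-0.916, 0.402, -0.001], [0.402, 0.916, -0.0], [0.001, -0.001, -1.0]] 1.8
```

View pics/w1.png

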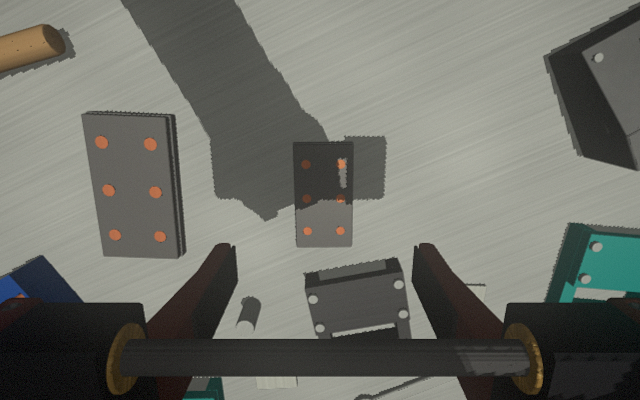

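The wrist view shows the small pad's rivets at (306,164), (341,163), (307,199), (341,199), (308,231) and (340,230). The dark bridge's roof screws are at (313,300), (399,285), (320,328) and (404,314).

Run:
```python
from h import *
d=np.load("w1.npz");K,T=d["K"],d["T"]
p=ray(K,T,[(306,164),(341,163),(307,199),(341,199),(308,231),(340,230)],.017)[:,:2]*1000
print("rivets",p.round().tolist(),p.mean(0).round(1)); a=p[4:].mean(0)-p[:2].mean(0); print(np.degrees(np.arctan2(a[1],a[0])))
p=ray(K,T,[(295,144),(352,143),(352.5,246),(296,246)],.016)[:,:2]*1000; print("pad corners",p.round().tolist(),p.mean(0).round(1))
p=ray(K,T,[(313,300),(399,285),(320,328),(404,314)],.033)[:,:2]*1000
print("screws",p.round().tolist(),p.mean(0).round(1))
for a in(p[2:].mean(0)-p[:2].mean(0),p[0]+p[2]-p[1]-p[3]): print(np.degrees(np.arctan2(a[1],a[0])))
p=ray(K,T,[(305,273),(400,258)],.032)[:,:2]*1000; print("entry edge",p.round().tolist())
```

```text
rivets [[479.0, 23.0], [492.0, 54.0], [512.0, 9.0], [525.0, 40.0], [543.0, -5.0], [556.0, 26.0]] [517.8  24.5]
-23.342970830166863
pad corners [[457.0, 21.0], [478.0, 71.0], [578.0, 31.0], [554.0, -23.0]] [516.8  25. ]
screws [[611.0, -29.0], [630.0, 60.0], [645.0, -36.0], [665.0, 53.0]] [637.9  12. ]
-11.768219792940826
-102.49799265155966
entry edge [[579.0, -24.0], [602.0, 72.0]]
```

Call:
apply_moves --moves "0.0214 -0.001 0.03 0; 0 0 0.04 0; 0 0 0.04 0; 0 0 0.04 0; 0 0 0.02 0; 0 0 0.01 0; 0 0 0.01 0; 0 0 0 0; 0 0 0 0"

```text
clock: 2.75
position: [0.4792, 0.0431, 0.0124]
tcp_rot: [0.001, 0.204, 0.979, 0.0]
ft_force: [-0.5, -0.4, 0.2]
width: 0.0873
finger_force: 0.0
```

Call:
apply_moves --moves "0 -0.001 0.004 0; 0 0 0.003 0; 0 0 0 0; 0 0 0 0"

```text
clock: 3.15
position: [0.4783, 0.0417, 0.0048]
tcp_rot: [0.0, 0.204, 0.979, 0.0]
ft_force: [0.9, -0.5, 0.5]
width: 0.0874
finger_force: 0.0
```

Call:
apply_moves --moves "0 0 0 0; 0 0 0 0; 0 0 0 0; 0 0 0 0; 0 0 0 0; 0 0 0 0; 0 0 0 0; 0 0 0 0" --grip 0.5 --newtons 12

```text
clock: 3.95
position: [0.4782, 0.0417, 0.0047]
tcp_rot: [-0.0, 0.204, 0.979, -0.0]
ft_force: [-0.5, -0.5, 1.9]
width: 0.0598
finger_force: 12.0
```

Call:
apply_moves --moves "0 0 0 -0.05; 0 0 0 -0.05; 0 0 0 -0.05; 0 0 0 -0.044; 0 0.003 0 0; 0 0.0025 0 0; 0 0 0 0; 0 0 0 0"

```text
clock: 4.75
position: [0.4796, 0.0474, 0.0047]
tcp_rot: [0.0, 0.108, 0.994, 0.0]
ft_force: [0.3, -1.7, 1.0]
width: 0.0603
finger_force: 12.0
```

Call:
apply_moves --moves "-0.01 0 0 0; -0.01 0 0 0; -0.01 0 0 0; -0.01 0 0 0; 0 0 0 0; 0 0 0 0"

```text
clock: 5.35
position: [0.5192, 0.0383, 0.0044]
tcp_rot: [0.001, 0.108, 0.994, -0.0]
ft_force: [1.5, -0.4, -3.1]
width: 0.0597
finger_force: 12.0
```

Run:
```python
from h import *
f=vision.grab_frame("top")[...,::-1].copy();cv2.imwrite("pics/t2.png",cv2.resize(f[125:245,265:425],(640,480),interpolation=cv2.INTER_CUBIC))
f=vision.grab_frame("side")[...,::-1].copy();cv2.imwrite("pics/s2.png",cv2.resize(f[160:280,250:410],(640,480),interpolation=cv2.INTER_CUBIC))
```

```text
(no output)
```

View pics/s2.png

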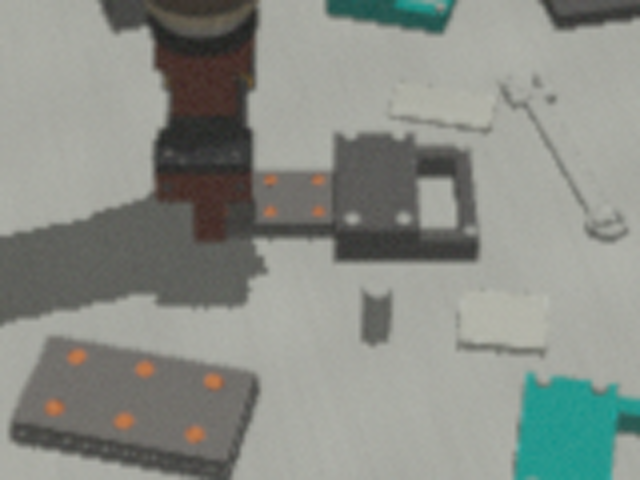

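The side crop shows the pad gripped flat and in line with the dark bridge, its leading end just entering under the roof near (335,205).

Call:
apply_moves --moves "-0.01 0 0 0; -0.01 0 0 0; -0.01 0 0 0; -0.01 0 0 0; -0.01 0 0 0; -0.01 0 0 0; -0.008 0 0 0; 0 0 0 0; 0 0 0 0"

```text
clock: 6.35
position: [0.5852, 0.0237, 0.0046]
tcp_rot: [0.0, 0.108, 0.994, -0.0]
ft_force: [1.7, -1.0, -3.7]
width: 0.0599
finger_force: 12.0
```

Call:
apply_moves --moves "-0.004 0 0 0; -0.003 0 0 0; 0 0 0 0; 0 0 0 0"

```text
clock: 6.75
position: [0.592, 0.0224, 0.0047]
tcp_rot: [0.0, 0.108, 0.994, 0.0]
ft_force: [0.4, -0.5, -3.2]
width: 0.06
finger_force: 12.0
```

Call:
apply_moves --moves "0 0 0 0; 0 0 0 0; 0 0 0 0; 0 0 0 0; 0 0 0 0; 0.01 0 0 0; 0.015 0 0 0; 0.015 0 0 0; 0 0 0 0" --grip 1

```text
clock: 7.65
position: [0.5501, 0.0316, 0.0044]
tcp_rot: [-0.001, 0.108, 0.994, 0.0]
ft_force: [0.3, -0.3, 0.6]
width: 0.0876
finger_force: 0.0
```

Call:
apply_moves --moves "0 0 0 0; 0 0 0 0; 0 0 0 0; 0 0 0 0; 0 0 0 0; 0 0 0 0; 0 0 0 0; 0 0 0 0; 0 0 0 0; 0 0 0 0" --grip 0

```text
clock: 8.65
position: [0.5527, 0.031, 0.0047]
tcp_rot: [0.0, 0.108, 0.994, 0.0]
ft_force: [-0.1, 0.4, -0.5]
width: 0.011
finger_force: 0.0
```

Call:
apply_moves --moves "0 0 0 0; 0 0 0 0; 0 0 0 0; -0.008 0 0 0; -0.005 0 0 0; -0.004 0 0 0; -0.003 0 0 0; 0 0 0 0"

```text
clock: 9.45
position: [0.5721, 0.0266, 0.0044]
tcp_rot: [-0.0, 0.108, 0.994, -0.0]
ft_force: [-2.2, 0.8, -0.2]
width: 0.0005
finger_force: 0.7
```

Call:
apply_moves --moves "-0.002 0 0 0; -0.002 0 0 0; -0.001 0 0 0; 0 0 0 0"

```text
clock: 9.85
position: [0.5766, 0.0257, 0.0045]
tcp_rot: [-0.001, 0.108, 0.994, -0.0]
ft_force: [-3.6, 0.9, 1.3]
width: 0.0004
finger_force: 2.0
```

Call:
apply_moves --moves "-0.0015 0 0 0; -0.0015 0 0 0; 0 0 0 0"

```text
clock: 10.15
position: [0.5766, 0.0257, 0.0043]
tcp_rot: [-0.003, 0.108, 0.994, 0.0]
ft_force: [-12.9, 2.3, 8.7]
width: 0.0001
finger_force: 6.5
```

Call:
apply_moves --moves "-0.001 0 0 0; -0.001 0 0 0; 0 0 0 0"

```text
clock: 10.45
position: [0.5766, 0.0257, 0.0041]
tcp_rot: [-0.005, 0.108, 0.994, 0.0]
ft_force: [-17.4, 4.2, 14.8]
width: 0.0004
finger_force: 9.3
```

Call:
apply_moves --moves "0.005 0 0 0; 0.01 0 0 0; 0.01 0 0 0; 0 0 -0.03 0; 0 0 -0.04 0; 0 0 -0.04 0; 0 0 -0.04 0; 0 0 -0.04 0; 0.015 0.037 0 0; 0.015 0.037 0 0; 0.015 0.037 0 0; 0.015 0.037 0 0"

```text
clock: 11.65
position: [0.5304, 0.1888, 0.1951]
tcp_rot: [0.001, 0.108, 0.994, 0.001]
ft_force: [1.6, -0.2, 0.2]
width: 0.0003
finger_force: 0.0
```

Call:
apply_moves --moves "0.015 0.037 0 0; 0.015 0.037 0 0; 0.015 0.037 0 0; 0.005 0.017 0 0; 0 0 0 0; 0 0 0 0"

```text
clock: 12.25
position: [0.5099, 0.3216, 0.1945]
tcp_rot: [0.0, 0.109, 0.994, -0.001]
ft_force: [0.2, -1.0, -0.5]
width: 0.0003
finger_force: 0.0
```

Run:
```python
from h import *
K,T=cam("wrist"); s=arm.observe(); f=vision.grab_frame("wrist")[...,::-1].copy(); cv2.imwrite("pics/w2.png",f); np.savez("w2.npz",K=K,T=T)
print(s["position"].round(4),s["tcp_rot"].round(3),s["clock"])
f=vision.grab_frame("top")[...,::-1].copy();cv2.imwrite("pics/t3f.png",f);cv2.imwrite("pics/t3.png",cv2.resize(f[125:245,265:425],(640,480),interpolation=cv2.INTER_CUBIC))
```

```text
[0.5099 0.3216 0.1945] [ 0.     0.109  0.994 -0.001] 12.25
```

View pics/w2.png

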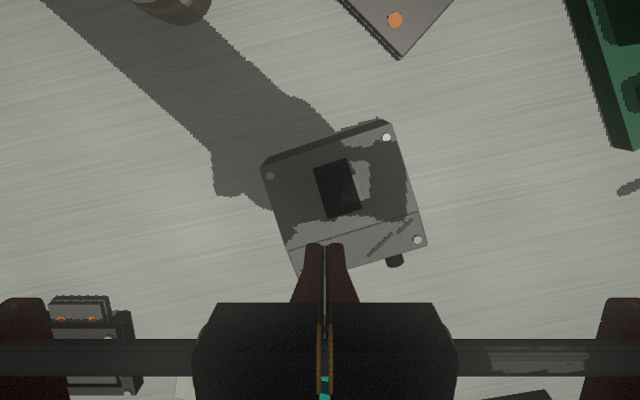

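View pics/t3.png

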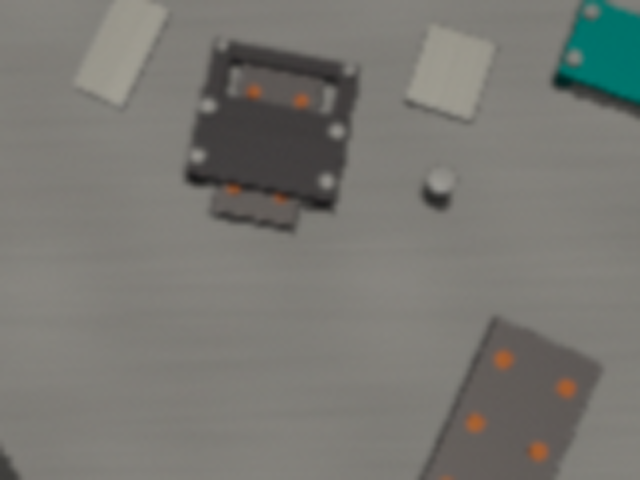

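The top crop shows the pad under the bridge, its leading rivets at (254,91) and (302,101) and its end at the stop bar. About 20 mm of tail shows before the roof. The wrist view shows the rocker with corners (313,167), (346,158), (362,206) and (329,218). The front edge of the box is at the top of the picture, and the slope ends along the line (287,250)–(415,210), so the far half is the lower one.

Run:
```python
from h import *
d=np.load("w2.npz");K,T=d["K"],d["T"]
c=np.array([(313,167),(346,158),(362,206),(329,218)])
# rocker slope: front end lower; refine with heights: face tilted ~15deg minus rocker tilt
for zf,zb in[(.063,.075),(.063,.079),(.066,.078)]:
    p=np.vstack([ray(K,T,c[:2],zf),ray(K,T,c[2:],zb)])*1000
    a=p[2:].mean(0)-p[:2].mean(0); print(p.round().tolist(),"mid",p.mean(0).round(1),"len",np.linalg.norm(a).round(1),"wid",np.linalg.norm(p[1]-p[0])," yaw",np.degrees(np.arctan2(a[1],a[0])).round(1))
f=ray(K,T,[(264,165),(390,122)],.048)[:,:2]*1000;b=ray(K,T,[(287,250),(415,210)],.068)[:,:2]*1000
a=f[1]-f[0];n=np.array([a[1],-a[0]])/np.linalg.norm(a);print("front",f.round(),np.linalg.norm(a),"ridge",b.round(),"normal",n,np.degrees(np.arctan2(n[1],n[0])),"mid front",f.mean(0),"ridge dist",(b.mean(0)-f.mean(0))@n)
print("rocker_far est", f.mean(0)+n*(55-20+15))
K,T=cam("top")
def pts(a,z): return ray(K,T,np.array(a)/4+[264.6,124.6],z)[:,:2]*1000
L=pts([(254,91),(302,101)],.017);Q=pts([(233,188),(281,198)],.017); o=np.array([638,12]);y=np.radians(-12.4);u=np.array([np.cos(y),np.sin(y)]);v=np.array([-u[1],u[0]])
for p in(L,Q,(L+Q)/2): m=p.mean(0)-o; print("pad in bridge",m@u,m@v)
a=(L-Q).mean(0);print(np.degrees(np.arctan2(a[1],a[0])))
```

```text
[[487.0, 316.0, 63.0], [485.0, 345.0, 63.0], [525.0, 349.0, 75.0], [529.0, 321.0, 75.0]] mid [506.6 332.8  69. ] len 42.9 wid 28.169398479047125  yaw 6.2
[[487.0, 316.0, 63.0], [485.0, 345.0, 63.0], [524.0, 349.0, 79.0], [528.0, 321.0, 79.0]] mid [505.9 332.8  71. ] len 42.9 wid 28.169398479047125  yaw 6.5
[[486.0, 317.0, 66.0], [485.0, 345.0, 66.0], [524.0, 349.0, 78.0], [528.0, 321.0, 78.0]] mid [505.8 332.8  72. ] len 42.4 wid 27.880510593901132  yaw 6.2
front [[479. 274.]
 [467. 387.]] 113.38501444851406 ridge [[553. 278.]
 [540. 393.]] normal [0.9939317  0.10999896] 6.315255744515823 mid front [472.7489353  330.54750016] ridge dist 74.01989951313043
rocker_far est [522.4455204  336.04744827]
pad in bridge 38.45693227699098 0.5519608395435434
pad in bridge -32.50808898470656 1.1910168268282373
pad in bridge 2.974421646142212 0.8714888331858893
-12.915947442588463
```

Call:
apply_moves --moves "0 0 0 -0.11; 0 0 0 -0.11; 0 0 0 -0.106; -0.013 0.012 0 0; 0 0 0.03 0; 0 0 0.03 0; 0 0 0.03 0; 0 0 0.015 0; 0 0 0 0; 0 0 0 0"

```text
clock: 13.35
position: [0.522, 0.3359, 0.0906]
tcp_rot: [0.0, -0.054, 0.999, 0.0]
ft_force: [-0.8, -0.3, 0.2]
width: 0.0005
finger_force: 0.0
```

Call:
apply_moves --moves "0 0 0.005 0; 0 0 0.004 0; 0 0 0.002 0; 0 0 0.002 0; 0 0 0 0"

```text
clock: 13.85
position: [0.5216, 0.3366, 0.0769]
tcp_rot: [0.0, -0.055, 0.999, 0.0]
ft_force: [0.6, -0.4, 1.6]
width: 0.0005
finger_force: 0.6
```

Call:
apply_moves --moves "0 0 0.0015 0; 0 0 0.0015 0; 0 0 0.0015 0; 0 0 0 0"

```text
clock: 14.25
position: [0.5211, 0.3365, 0.072]
tcp_rot: [0.0, -0.055, 0.999, 0.0]
ft_force: [1.5, -0.5, 2.4]
width: 0.0003
finger_force: 1.4
```

Call:
apply_moves --moves "0 0 0.0015 0; 0 0 0.001 0; 0 0 0 0"

```text
clock: 14.55
position: [0.5213, 0.3366, 0.0706]
tcp_rot: [0.0, -0.055, 0.999, 0.0]
ft_force: [1.0, -0.7, 10.2]
width: 0.0003
finger_force: 5.3
```

Call:
apply_moves --moves "0 0 0.001 0; 0 0 0.001 0; 0 0 0 0"

```text
clock: 14.85
position: [0.5215, 0.3367, 0.0702]
tcp_rot: [0.0, -0.055, 0.999, 0.001]
ft_force: [-3.9, -3.7, 24.5]
width: 0.0004
finger_force: 11.8
```

The force rose to 24 N at z = 70 mm, the height expected with the rocker fully in. I'll lift clear and check both results.

Call:
apply_moves --moves "0 0 -0.01 0; 0 0 -0.02 0; 0 0 -0.03 0; 0 0 -0.03 0; 0 0 -0.04 0; 0.03 0 0 0; 0.03 0 0 0; 0 0 0 0; 0 0 0 0"

```text
clock: 15.75
position: [0.4605, 0.3298, 0.1974]
tcp_rot: [-0.001, -0.055, 0.998, -0.0]
ft_force: [0.7, 0.2, -0.3]
width: 0.0008
finger_force: 0.0
```

Run:
```python
from h import *
a=vision.grab_frame("wrist")[...,::-1].copy(); b=vision.grab_frame("side")[...,::-1].copy()
cv2.imwrite("pics/fin.png",np.vstack([cv2.resize(a[80:300,150:550],(545,300)),cv2.resize(b[120:240,250:410],(400,300),interpolation=cv2.INTER_CUBIC)[:, :].copy() if 0 else cv2.resize(b[110:260,250:522],(545,300),interpolation=cv2.INTER_CUBIC)]))
s=arm.observe();print(s["position"],s["ft_force"])
```

```text
[0.4618552  0.32974378 0.197296  ] [ 1.13839187 -0.06512296  0.8139089 ]
```

View pics/fin.png

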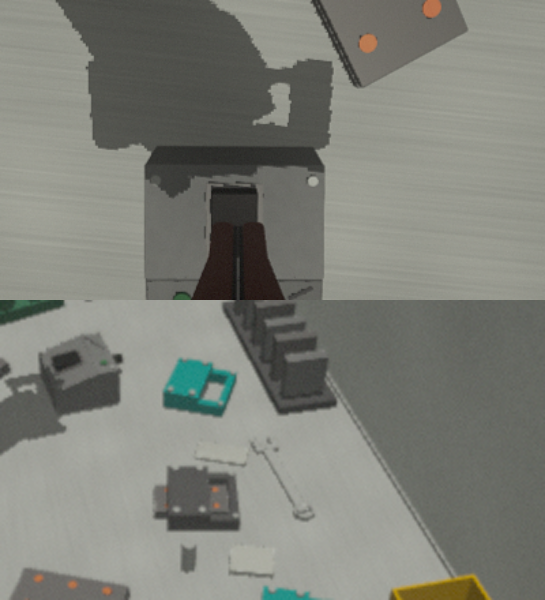

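A green lamp now shows on the box at (182,296), the rocker's near edge stands proud at (233,190), and the pad is home under the bridge at (200,497).

```bash
python3 -c "
from bench import arm
print(arm.finish_job())"
```

```text
the job is handed in; nothing more can be done
None
```

The job is handed in: the pad was slid flat under the dark bridge and pushed up against the stop, the rocker is pressed fully on with the green lamp lit, and the arm is clear; the hand-in returned no verdict.

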